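# Clear the microscope bench: dishes to the moist chamber, tube to the tub

## Task

Sort the ware left on the bench: put the two sealed culture dishes in the moist chamber (the white box with the open hinged lid) and the used centrifuge tube in the open grey discard tub, then shut the chamber's lid fully. Carry the dishes level, lid up, and set them down flat rather than dropping them; the tube may just be dropped in. Leave the amber bottle and the tip box where they stand.

Things in the scene. Friction and masses are not known exactly. Their poses are not given: they have to be found in the camera images.
- dish0: sealed round culture dish, 60 mm across and 15 mm high, pale jelly under a clear lid with a film band round the rim (one solid piece, about 25 g), lying flat, lid up, on the bench. Origin at the centre of its underside, z up. Grip it across its 60 mm; it is rigid. Its place among the three pieces of ware varies
- dish1: sealed round culture dish, 60 mm across and 15 mm high, pale jelly under a clear lid with a film band round the rim (one solid piece, about 25 g), lying flat, lid up, on the bench. Origin at the centre of its underside, z up. Grip it across its 60 mm; it is rigid. Its place among the three pieces of ware varies
- tube: used 50 ml centrifuge tube standing upright on the bench: body 28 mm across with a flat skirted foot, screw cap 34 mm across from 100 mm up to 116 mm (the top), about 30 g. Origin at the centre of its foot, z up. Its place among the three pieces of ware varies
- tube_mid (a point): the middle of the tube, on its axis 58 mm above its foot
- chamber: moist chamber, a white plastic box fixed to the bench: 140 mm along its own x, 260 mm along its own y, 72 mm high, walls and floor 4 mm thick. Origin at the centre of its underside, z up. Its lid is hinged along the +x long rim, which lies on the robot's left (away from the loose ware)
- chamber_in (a point): centre of the chamber's inner floor (4 mm above the bench, 132 mm by 252 mm clear), axes as the chamber's. Both dishes fit side by side along its y, 60 mm either way from this point; stacked also does
- lid (a joint): opening angle of the chamber's lid in rad: 0 fully shut (flat on the rim), 1.57 upright, stop at 1.9 (leaning outward). A friction hinge (0.13 N m; the lid weighs 0.12 kg) keeps the lid wherever it is left, so it must be pushed all the way down; 1 to 3 N near the free edge moves it
- lid_hinge (a point): middle of the hinge line, which runs along this point's y, 72 mm above the bench and 74 mm from the chamber's centre along the chamber's x. This frame turns with the lid: from the hinge the lid reaches along its -x, and its +z points out of the lid's outer face (up when shut)
- lid_edge (a point): middle of the lid's free edge, on the outer face, 146 mm from the hinge, at the root of a thumb tab (60 mm wide, 17 mm long) that continues the lid. The lid is a stiff white plate 4 mm thick, 264 mm long along the hinge; low ribs round its outside stand 4 mm proud
- tub: discard tub, an open grey plastic tub fixed to the bench: 210 mm along its own x, 150 mm along its own y, 85 mm high, walls and floor 4 mm thick. Origin at the centre of its underside, z up
- tub_in (a point): centre of the tub's inner floor, 4 mm above the bench (202 mm by 142 mm clear), axes as the tub's
- media: amber glass bottle with white cap, 72 mm across, 150 mm high, standing beyond the ware; a bystander, to be left alone. Origin at the centre of its underside
- tipbox: pipette tip box, blue with a clear lid, 85 by 122 mm and 66 mm high, beyond the ware; a bystander, to be left alone. Origin at the centre of its underside
There are look-alikes about, which are no part of the job. Leave any pink look-alike of the dish0 alone. Of the things that look like the tube, take the one that is farthest to the robot's right at the start.

How it is judged:
By the outcome, as a careful person would: the job done as asked, in the order asked, and still so for the second after the job is handed in, with the robot touching nothing.
It also fails if it takes over 72 s, if anything falls off the work surface, if the arm or the gripper's body presses on something with over 40 N, if the wrist force passes 120 N, or if a joint passes its speed limit or range.

## Robot

A 6-joint arm with a two-finger parallel gripper is mounted at the origin on the work surface. World frame = base frame: x ahead of the robot, y to its left, z up, the work surface at z = 0. Lengths are in m, angles in rad, forces in N, time in s.
With the tool pointing down it reaches from about 0.375 to 0.975 m from the base axis. Payload 3.8 kg.
Tool frame: the origin (TCP) lies on the centre line of the jaws, within the pads' length; the fingertips stand 14 mm ahead of it and the grasp point (between the pads) lies 5 mm behind it; z points along the fingers, x is the direction in which the jaws open and shut, and the axes are right-handed (so a half turn about z gives the same grasp; the last joint's range is limited). The gripper opens to 85 mm and grips with 20 to 120 N. Pads are 22 mm wide; open, the fingers measure 114 mm over their backs; the gripper's body (76 mm by 85 mm) begins 54 mm behind the grasp point. The pads swing forward as they close: fully open they stand 13 mm farther back than shut.
Start: joints at [-1.226, 0.264, 1.604, -0, 1.274, -0.037], TCP at [0.251, -0.626, 0.245] pointing down, gripper open.
Joint ranges: [-2.63, 2.63], [-0.94, 2.18], [0.31, 2.57], [-1.31, 4.45], [0, 2.66], [-2.55, 2.55]. Speed limits (rad/s): [2.57, 2.57, 3.14, 3.14, 3.14, 3.14].

## Interface

Orientations are given as a rotation vector (axis times angle).
In Python, from workcell import bot gives the robot as it stands. The module is installed in compiled form; this text tells all that it offers.
- The arm moves only by the tool arm_command, never from a script. Its argument "steps" is one flat list of numbers, 7 for each row, row after row: the shift along the tool's x, y, z in units of 30 mm (1.0 is 30 mm), then the turn, a rotation vector about the tool's x, y, z in units of 6 degrees (1.0 is 6 degrees), then the opening, from 0 (shut) to 1 (fully open). In form: [tx, ty, tz, ax, ay, az, fingers, tx, ty, tz, ax, ay, az, fingers, ...]. A call has 1 to 10 rows; each row shifts and turns the commanded pose from where the row before left it, along the tool's axes as they then stand; what a row does not reach is not made up. A row lasts 1/8 s, in which the tool goes at most 62.5 mm and 10.7 degrees, less where a joint would pass 70% of its speed; a pose out of reach is approached as far as the arm can. A call is refused whole if a number of a shift passes 1 or a number of a turn 1, either way. A call with a gripper value outside its range is refused whole. The fingers move at their own pace and stop on an object; "squeeze" is the grip in N (left out, the last holds). Time passes only in rows, so rows that do not move let the fingers close. It gives the time, the measured TCP pose, the force and the opening at its end, in the units of the state.
- bot.read_state(): the state, without advancing time (a new reading comes with each control period).
- bot.read_camera(name): name is "scene" or "top"; returns a dict with "img" (420x560x3 uint8, red, green, blue), "camera_matrix" (3x3 intrinsics, pixels), "pose" (4x4, takes a point from camera to world coordinates). Camera axes: x right, y down, z forward; pixel columns grow to the right and rows downward; lengths in m; the calibration is good to about 2 mm. A picture is of the moment at which its call begins. There is no depth.
- bot.finish_job(): hands the job in, once; it reports no verdict.
The state is a dict: "time": time; "q": joint angles; "joint_vel": joint speeds; "joint_torque": joint torques, N m; "tool_pos": TCP position; "tcp_rot": TCP orientation; "wrist_force": force on the tool from outside, world axes, zero at the start; "torque": the same for the moment, N m; "width": opening from 0.0 (shut) to 1.0 (fully open).
Only numpy, scipy, OpenCV 4.12 (cv2) and the standard library are available. Lean on these libraries where they do the work, as an engineer would, in place of code of your own. Each camera call takes 0.05 s, during which the arm holds its last target.

## Working session

There is one attempt and no reset: what is moved stays moved. The work goes in short steps, Python scripts to look and compute and a tool call to move; the robot and the scene stay as the last step left them, time stands still between calls to the robot, and variables do not carry over. Pictures are saved under pics/ and viewed, and the job is handed in when it is done.

Besides the shell and the picture viewer there is one more tool, called after "Call:" as name(argument=value, ...) on one line, values as JSON. arm_command: Moves the arm, as the interface text tells. Its arguments: {"type":"object","properties":{"steps":{"type":"array","items":{"type":"number"}},"squeeze":{"type":"number"}},"required":["steps"]}

```bash
mkdir -p pics; python3 - <<'E'
from workcell import bot
import cv2,numpy as np
s=bot.read_state();print(s)
for n in("scene","top"):
    c=bot.read_camera(n);cv2.imwrite(f"pics/{n}0.png",c["img"][:,:,::-1]);print(n,c["camera_matrix"].round(1).tolist(),c["pose"].round(4).tolist())
    np.savez(f"{n}0.npz",**c)
E
```

```text
{'time': 0.0, 'q': array([-1.22590815e+00,  2.64789130e-01,  1.60540367e+00, -5.88108241e-06,
        1.27366998e+00, -3.69088842e-02]), 'joint_vel': array([-1.48072775e-04, -1.05431931e-03, -4.73073226e-04,  6.16945072e-04,
        2.23688911e-04,  4.60927647e-05]), 'joint_torque': array([-1.93176609e-03, -5.15106511e+01, -3.67314327e+01, -1.03180375e-04,
        1.27165092e-02, -3.02681293e-06]), 'tool_pos': array([ 0.2512499 , -0.62573749,  0.24392171]), 'tcp_rot': array([-2.60148008,  1.75883718,  0.00288237]), 'wrist_force': array([-1.12537011,  0.53679653,  0.27749366]), 'torque': array([0.02467756, 0.02066655, 0.0135083 ]), 'width': 0.9974255243344122}
scene [[405.9, 0.0, 282.2], [0.0, 405.9, 211.3], [0.0, 0.0, 1.0]] [[0.5946, 0.5753, -0.5616, 1.1011], [0.8038, -0.4415, 0.3987, -0.3666], [-0.0186, -0.6885, -0.725, 0.7942], [0.0, 0.0, 0.0, 1.0]]
top [[443.6, 0.0, 286.0], [0.0, 443.6, 202.4], [0.0, 0.0, 1.0]] [[-0.0143, -0.9855, 0.1692, 0.3794], [-0.9997, 0.0112, -0.0194, 0.0211], [0.0172, -0.1695, -0.9854, 1.146], [0.0, 0.0, 0.0, 1.0]]
```

View pics/scene0.png

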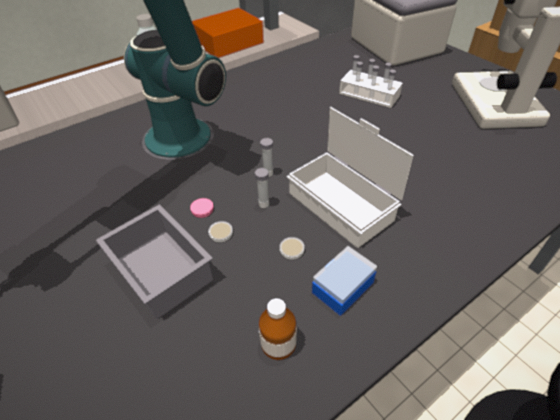

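View pics/top0.png

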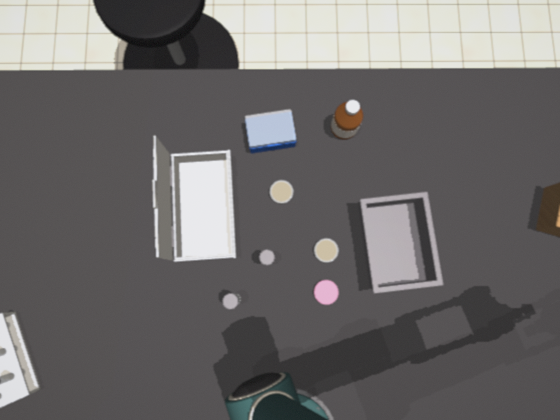

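The top view (image up = +x, right = robot's right) shows these:
- The pale dishes are at (282,191) and (326,250), and the pink look-alike is at (326,292).
- The tube candidates are (267,257) and (230,300), plus the racked tubes at far left. The one farthest right is (267,257).
- The chamber is around (203,206) and the tub around (401,242).

Next I'll measure them and make an enlarged crop.

```bash
cat > h.py <<'E'
import numpy as np,cv2
def ray(c,uv):
    K=c["camera_matrix"];P=c["pose"]
    d=P[:3,:3]@np.linalg.inv(K)@np.array([uv[0],uv[1],1.]);return P[:3,3],d
def onz(c,uv,z):
    o,d=ray(c,uv);return o+d*(z-o[2])/d[2]
def proj(c,p):
    P=c["pose"];q=P[:3,:3].T@(np.array(p)-P[:3,3]);u=c["camera_matrix"]@q;return u[:2]/u[2]
def tri(c1,u1,c2,u2):
    A=[];b=[]
    for c,u in((c1,u1),(c2,u2)):
        o,d=ray(c,u);d/=np.linalg.norm(d);M=np.eye(3)-np.outer(d,d);A.append(M);b.append(M@o)
    return np.linalg.lstsq(np.vstack(A),np.hstack(b),rcond=None)[0]
E
python3 - <<'E'
from h import *
for n in("top","scene"):
    c=np.load(n+"0.npz");im=c["img"];hsv=cv2.cvtColor(im,cv2.COLOR_RGB2HSV)
    # dishes: tan+ring
    seeds={"top":[(282,191),(326,250),(326,292),(267,257),(230,300)],"scene":[(292,248),(220,232),(202,208),(262,175),(267,143)]}[n]
    g=im.max(2)
    m=(g>85).astype(np.uint8)
    nn,lab,st,ce=cv2.connectedComponentsWithStats(m)
    for s in seeds:
        l=lab[s[1],s[0]]
        print(n,s,im[s[1],s[0]],st[l],ce[l].round(1), [onz(c,ce[l],z).round(4).tolist() for z in (0.012,0.116)])
    S=6;x,y=(200,170) if n=="top" else (180,125)
    w,h=(150,140) if n=="top" else (125,140)
    cv2.imwrite(f"pics/crop_{n}.png",cv2.resize(im[y:y+h,x:x+w,::-1],None,fx=4,fy=4,interpolation=cv2.INTER_CUBIC))
    if n=="top":
        a=cv2.resize(im[130:300,145:245,::-1],None,fx=3.5,fy=3.5,interpolation=cv2.INTER_CUBIC)
        b=cv2.resize(im[130:300,350:450,::-1],None,fx=3.5,fy=3.5,interpolation=cv2.INTER_CUBIC)
        cv2.imwrite("pics/boxes.png",np.hstack([a,b]))
E
```

```text
top (282, 191) [204 191 166] [     0      0    560    420 171459] [264.9 179.8] [[0.6348, 0.0531, 0.012], [0.6114, 0.0502, 0.116]]
top (326, 250) [204 192 166] [     0      0    560    420 171459] [264.9 179.8] [[0.6348, 0.0531, 0.012], [0.6114, 0.0502, 0.116]]
top (326, 292) [229 183 211] [     0      0    560    420 171459] [264.9 179.8] [[0.6348, 0.0531, 0.012], [0.6114, 0.0502, 0.116]]
top (267, 257) [187 179 185] [     0      0    560    420 171459] [264.9 179.8] [[0.6348, 0.0531, 0.012], [0.6114, 0.0502, 0.116]]
top (230, 300) [185 179 184] [     0      0    560    420 171459] [264.9 179.8] [[0.6348, 0.0531, 0.012], [0.6114, 0.0502, 0.116]]
scene (292, 248) [208 192 162] [   86    60   378   299 44676] [298.2 212.4] [[0.5242, 0.0949, 0.012], [0.6009, 0.0335, 0.116]]
scene (220, 232) [209 191 162] [   86    60   378   299 44676] [298.2 212.4] [[0.5242, 0.0949, 0.012], [0.6009, 0.0335, 0.116]]
scene (202, 208) [243 165 199] [   86    60   378   299 44676] [298.2 212.4] [[0.5242, 0.0949, 0.012], [0.6009, 0.0335, 0.116]]
scene (262, 175) [170 162 168] [   86    60   378   299 44676] [298.2 212.4] [[0.5242, 0.0949, 0.012], [0.6009, 0.0335, 0.116]]
scene (267, 143) [174 165 170] [   86    60   378   299 44676] [298.2 212.4] [[0.5242, 0.0949, 0.012], [0.6009, 0.0335, 0.116]]
```

View pics/crop_top.png

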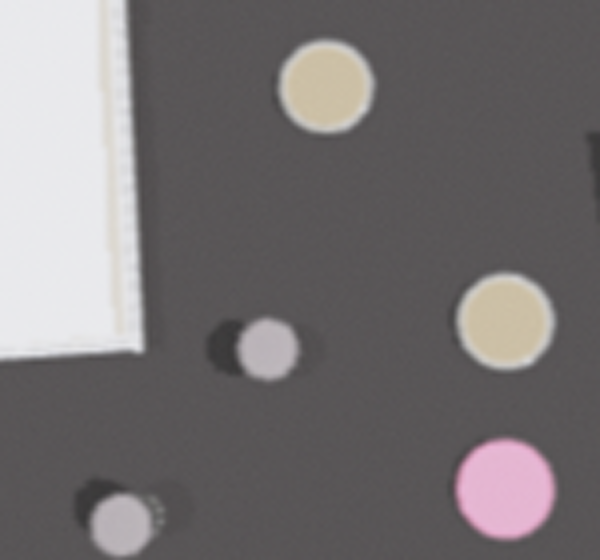

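View pics/boxes.png

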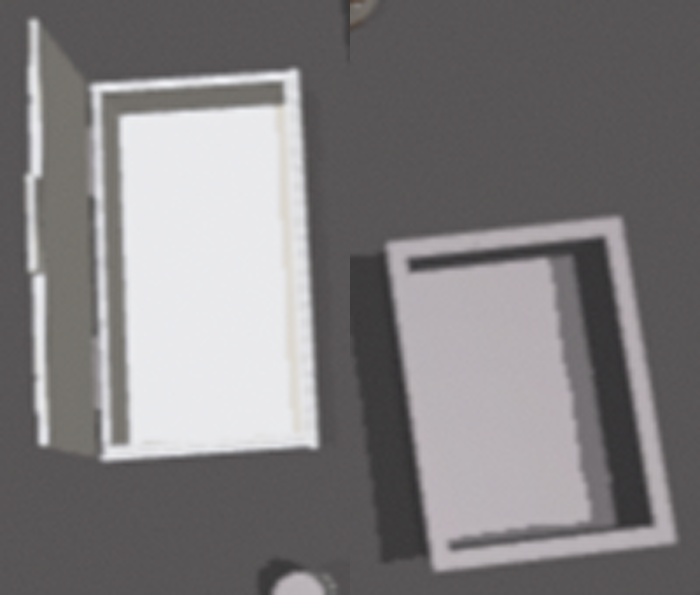

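View pics/crop_scene.png

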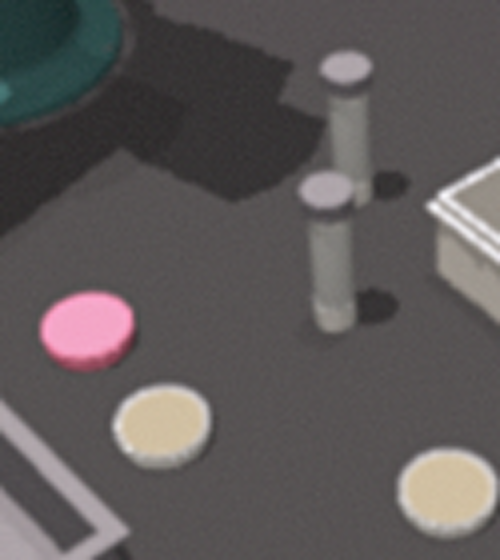

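The crop confirms it: two pale dishes, one pink dish to leave, and two upright tubes. The right-hand tube (267,257) is the target. Next come precise positions.

```bash
python3 - <<'E'
from h import *
C={n:dict(np.load(n+"0.npz")) for n in("top","scene")}
def comp(n,s,th=130):
    im=C[n]["img"];m=(im.max(2)>th).astype(np.uint8)
    _,lab,st,_=cv2.connectedComponentsWithStats(m);l=lab[s[1],s[0]]
    cs,_=cv2.findContours((lab==l).astype(np.uint8),0,1)
    e=cv2.fitEllipse(max(cs,key=len)) ; return st[l],e
for s in [(282,191),(326,250),(326,292),(267,257),(230,300)]:
    st,e=comp("top",s); print(s,st,np.round(e[0],1),np.round(e[1],1),onz(C["top"],e[0],.015 if s not in[(267,257),(230,300)] else .116).round(4))
for s in [(292,248),(220,232),(202,208)]:
    st,e=comp("scene",s); print(s,st,np.round(e[0],1),onz(C["scene"],e[0],.009).round(4))
# tube tops in scene from crop: 
for s in [(180+326/4,125+190/4),(180+346/4,125+69/4)]: print("tubetop sc",onz(C["scene"],s,.116).round(4))
print("foot sc",onz(C["scene"],(180+334/4,125+318/4),.0).round(4))
t=C["top"]
def px(b,x,y): return ((145 if b==0 else 350)+ (x-(350 if b else 0))/3.5-.36,130+y/3.5-.36)
print("chamber rim z=.072")
ch=[onz(t,px(0,*p),.072) for p in [(295,70),(318,447),(104,460),(93,85)]]
for p in ch: print(p.round(4))
print("tub rim z .085")
tb=[onz(t,px(1,*p),.085) for p in [(387,243),(622,217),(676,542),(434,571)]]
for p in tb: print(p.round(4))
print("tubc",np.mean(tb,0), [np.linalg.norm(tb[i]-tb[(i+1)%4]).round(3) for i in range(4)])
print("chsides",[np.linalg.norm(ch[i]-ch[(i+1)%4]).round(3) for i in range(4)],np.mean(ch,0))
# lid free edge corners: need height; box lid tips top px
for p in [(33,20),(44,445)]:
    print(px(0,*p), onz(t,px(0,*p),.2).round(4))
# overlay predicted scene
im=C["scene"]["img"][:,:,::-1].copy()
for p in ch+tb: cv2.circle(im,tuple(int(v) for v in proj(C["scene"],p).round()),2,(0,0,255),-1)
cv2.imwrite("pics/ov.png",cv2.resize(im[80:320,80:430],None,fx=2.2,fy=2.2))
E
```

```text
(282, 191) [270 180  24  23 446] [281.2 191.1] [22.7 23.2] [0.6036 0.0109 0.015 ]
(326, 250) [314 238  25  25 477] [326.  249.9] [23.6 23.9] [ 0.4498 -0.1012  0.015 ]
(326, 292) [314 279  25  26 505] [325.9 291.9] [24.4 24.6] [ 0.3452 -0.0979  0.015 ]
(267, 257) [260 250  15  15 178] [266.7 256.9] [14.  14.4] [0.4293 0.0471 0.116 ]
(230, 300) [223 294  15  15 187] [230. 301.] [14.6 14.6] [0.3312 0.131  0.116 ]
(292, 248) [279 237  26  22 440] [291.4 247.3] [0.6049 0.0105 0.009 ]
(220, 232) [208 221  25  21 401] [220.  230.8] [ 0.4511 -0.1021  0.009 ]
(202, 208) [190 198  24  19 363] [201.3 206.8] [ 0.346  -0.0989  0.009 ]
tubetop sc [0.4346 0.0454 0.116 ]
tubetop sc [0.3388 0.1278 0.116 ]
foot sc [0.4339 0.0447 0.    ]
chamber rim z=.072
[0.6995 0.1409 0.072 ]
[0.4314 0.1232 0.072 ]
[0.4245 0.2691 0.072 ]
[0.6897 0.2844 0.072 ]
tub rim z .085
[ 0.5678 -0.1808  0.085 ]
[ 0.5845 -0.3467  0.085 ]
[ 0.3603 -0.368   0.085 ]
[ 0.3435 -0.2029  0.085 ]
tubc [ 0.46403576 -0.27461098  0.085     ] [np.float64(0.167), np.float64(0.225), np.float64(0.166), np.float64(0.225)]
chsides [np.float64(0.269), np.float64(0.146), np.float64(0.266), np.float64(0.144)] [0.56127761 0.2043973  0.072     ]
(154.0685714285714, 135.3542857142857) [0.6956 0.292  0.2   ]
(157.21142857142857, 256.7828571428571) [0.4286 0.2758 0.2   ]
```

View pics/ov.png

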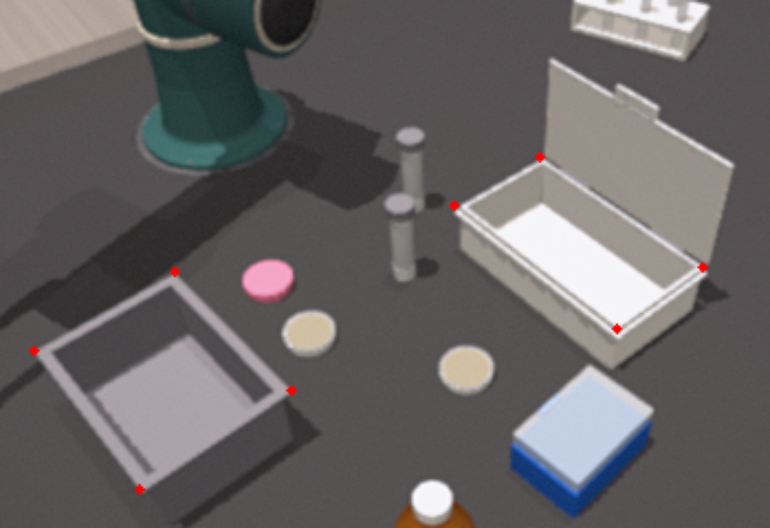

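The positions are consistent, with the two views within 3 mm: dishes at (0.604, 0.011) and (0.450, -0.102), tube at (0.432, 0.046), chamber centre (0.561, 0.204) turned about 3.6°, tub centre (0.464, -0.275). I'll turn the tool so its x lies along world x.

Call:
arm_command(steps=[0,0,0,0,0,-1,1,0,0,0,0,0,-1,1,0,0,0,0,0,-1,1,0,0,0,0,0,-1,1,0,0,0,0,0,-1,1,0,0,0,0,0,-1,1,0,0,0,0,0,-1,1,0,0,0,0,0,-1,1,0,0,0,0,0,-1,1,0,0,0,0,0,-1,1], squeeze=30)

```text
time: 1.35
tool_pos: [0.2514, -0.626, 0.2445]
tcp_rot: [-3.133, 0.217, 0.001]
wrist_force: [0.2, 0.6, -0.1]
width: 1.002
```

Call:
arm_command(steps=[0,0,0,0,0,-0.7,1,0,0,0,0,0,-0.65,1,0,0,0,0,0,0,1])

```text
time: 1.72
tool_pos: [0.2514, -0.6261, 0.2446]
tcp_rot: [-3.141, 0.002, 0.001]
wrist_force: [-0.4, 1.1, -0.5]
width: 1.003
```

```bash
cat >> h.py <<'E'
def go(*targets):
    from workcell import bot
    from scipy.spatial.transform import Rotation as R
    s=bot.read_state();M=R.from_rotvec(s["tcp_rot"]).as_matrix()
    print("t",round(s["time"],2),"p",s["tool_pos"].round(4),"F",s["wrist_force"].round(1),"w",round(s["width"],3),"toolx",M[:,0].round(3),"z",M[:,2].round(3),"q",s["q"].round(2))
    p=s["tool_pos"]
    for t in targets:
        print(" ->",t,"units",(M.T@(np.array(t)-p)/.03).round(2));p=np.array(t)
E
python3 - <<'E'
from h import *
go((.4505,-.102,.11),(.4505,-.102,.014))
C={n:dict(np.load(n+"0.npz")) for n in("top","scene")}
print(tri(C["top"],(157.2,256.8),C["scene"],(330,108)),tri(C["top"],(154.07,135.35),C["scene"],(412.7,155)))
E
```

```text
t 1.73 p [ 0.2514 -0.6261  0.2446] F [-0.4  1.1 -0.5] w 1.003 toolx [ 1.    -0.001 -0.   ] z [-0.     0.001 -1.   ] q [-1.23  0.26  1.6   0.    1.27 -1.22]
 -> (0.4505, -0.102, 0.11) units [  6.62 -17.47   4.5 ]
 -> (0.4505, -0.102, 0.014) units [0.  0.  3.2]
[0.42790632 0.27259254 0.2117252 ] [0.69068141 0.28782014 0.21500879]
```

Call:
arm_command(steps=[0.37,-0.97,0,0,0,0,1,0.37,-0.97,0,0,0,0,1,0.37,-0.97,0,0,0,0,1,0.37,-0.97,0,0,0,0,1,0.37,-0.97,0,0,0,0,1,0.37,-0.97,0,0,0,0,1,0.37,-0.97,0,0,0,0,1,0.37,-0.97,0,0,0,0,1,0.37,-0.97,0,0,0,0,1,0.37,-0.97,0,0,0,0,1])

```text
time: 2.98
tool_pos: [0.3628, -0.3343, 0.2451]
tcp_rot: [-3.141, 0.003, 0.0]
wrist_force: [0.7, -0.1, 0.9]
width: 1.0
```

Call:
arm_command(steps=[0.37,-0.97,0.6,0,0,0,1,0.37,-0.97,0.6,0,0,0,1,0.37,-0.97,0.6,0,0,0,1,0.37,-0.97,0.6,0,0,0,1,0.37,-0.97,0.6,0,0,0,1,0.37,-0.97,0.6,0,0,0,1,0.37,-0.97,0.6,0,0,0,1,0.33,-0.98,0.3,0,0,0,1,0,0,0,0,0,0,1])

```text
time: 4.1
tool_pos: [0.4498, -0.1008, 0.1093]
tcp_rot: [-3.141, -0.002, 0.003]
wrist_force: [-0.3, -0.5, 0.3]
width: 1.004
```

```bash
cat > snap.py <<'E'
import sys
from h import *
from workcell import bot
tag,cam,x,y,w,h=sys.argv[1],sys.argv[2],*map(int,sys.argv[3:7])
c=bot.read_camera(cam);np.savez(f"{tag}.npz",**c)
f=min(800/w,600/h,5)
cv2.imwrite(f"pics/{tag}.png",cv2.resize(c["img"][y:y+h,x:x+w,::-1],None,fx=f,fy=f,interpolation=cv2.INTER_CUBIC))
E
python3 snap.py a1 scene 120 120 240 180; python3 -c "
from h import *;go((.4505,-.102,.014))"
```

```text
t 4.15 p [ 0.45   -0.1018  0.1099] F [-0.2 -0.8  0. ] w 0.997 toolx [ 1.     0.001 -0.001] z [-0.001 -0.    -1.   ] q [-0.28 -0.01  2.18 -0.    0.97 -0.28]
 -> (0.4505, -0.102, 0.014) units [0.02 0.01 3.2 ]
```

View pics/a1.png

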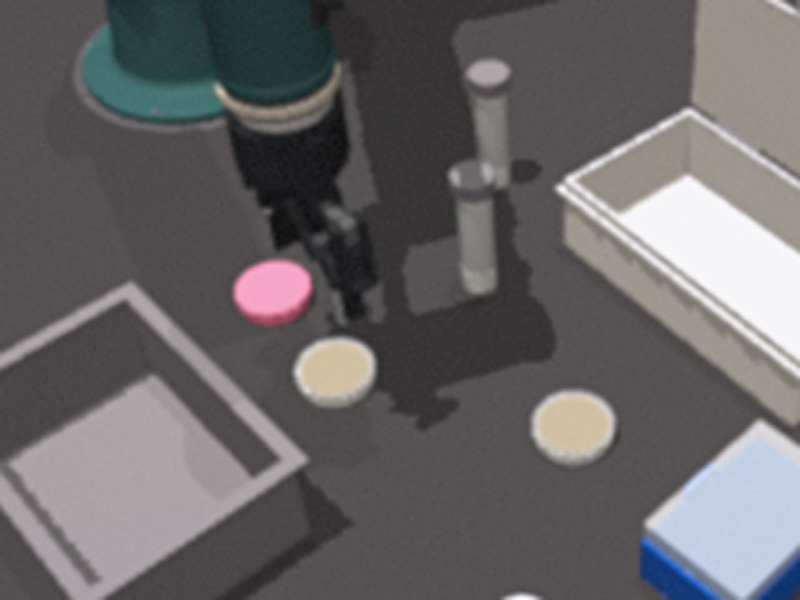

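The gripper hangs above the near dish (crop 335,370), and its open fingers are clear of the pink one. I'll descend and grip.

Call:
arm_command(steps=[0,0,0.8,0,0,0,1,0,0,0.8,0,0,0,1,0,0,0.8,0,0,0,1,0,0,0.5,0,0,0,1,0,0,0.28,0,0,0,1,0,0,0,0,0,0,1])

```text
time: 4.9
tool_pos: [0.4502, -0.1027, 0.0147]
tcp_rot: [-3.141, 0.002, 0.001]
wrist_force: [-0.5, 0.1, -0.3]
width: 1.002
```

Call:
arm_command(steps=[0,0,0,0,0,0,0.4,0,0,0,0,0,0,0.4,0,0,0,0,0,0,0.4,0,0,0,0,0,0,0.4])

```text
time: 5.4
tool_pos: [0.4513, -0.1026, 0.016]
tcp_rot: [3.141, -0.0, 0.003]
wrist_force: [-1.2, -0.1, 7.2]
width: 0.686
```

```bash
python3 snap.py a2 scene 150 150 160 120; python3 -c "
from h import *;go()"
```

```text
t 5.45 p [ 0.4513 -0.1027  0.016 ] F [-1.7  0.4  6. ] w 0.685 toolx [ 1.    -0.     0.002] z [ 0.002 -0.001 -1.   ] q [-0.28  0.14  2.24 -0.    0.76 -0.28]
```

View pics/a2.png

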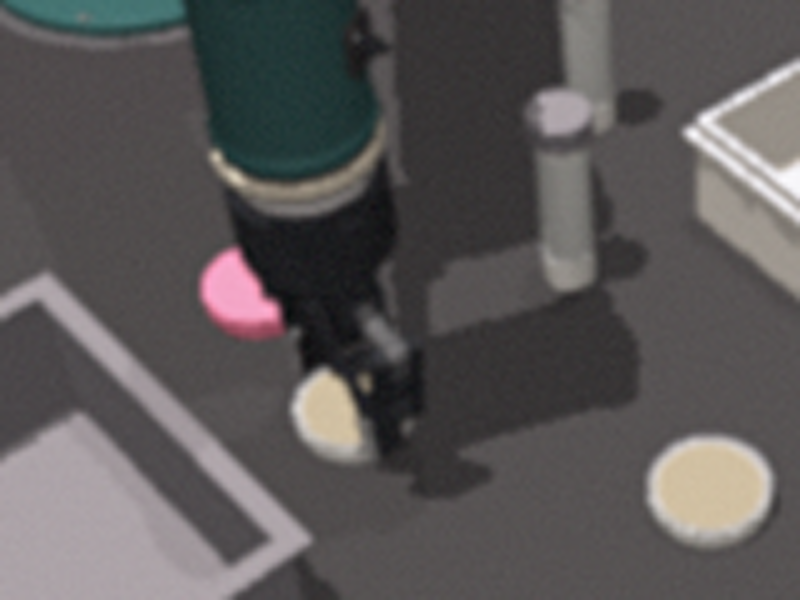

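Gripped at width 0.686 (about 58 mm), with the tips lightly on the bench. Lifting next.

Call:
arm_command(steps=[0,0,-0.3,0,0,0,0.4,0,0,-0.6,0,0,0,0.4,0,0,-0.9,0,0,0,0.4,0,0,-1,0,0,0,0.4,0,0,-1,0,0,0,0.4,0,0,-0.8,0,0,0,0.4,0,0,-0.4,0,0,0,0.4,0,0,0,0,0,0,0.4])

```text
time: 6.45
tool_pos: [0.4508, -0.1025, 0.1657]
tcp_rot: [3.141, -0.001, 0.003]
wrist_force: [-0.4, 0.9, -0.6]
width: 0.683
```

```bash
python3 snap.py a3 scene 130 80 240 180; python3 -c "
from h import *;go((.506,.2,.165),(.506,.2,.021))"
```

```text
t 6.5 p [ 0.4501 -0.1023  0.1647] F [-0.3  0.1  0.1] w 0.685 toolx [ 1. -0. -0.] z [-0.  0. -1.] q [-0.28 -0.08  2.13  0.    1.09 -0.28]
 -> (0.506, 0.2, 0.165) units [ 1.860e+00 -1.008e+01 -1.000e-02]
 -> (0.506, 0.2, 0.021) units [0.  0.  4.8]
```

View pics/a3.png

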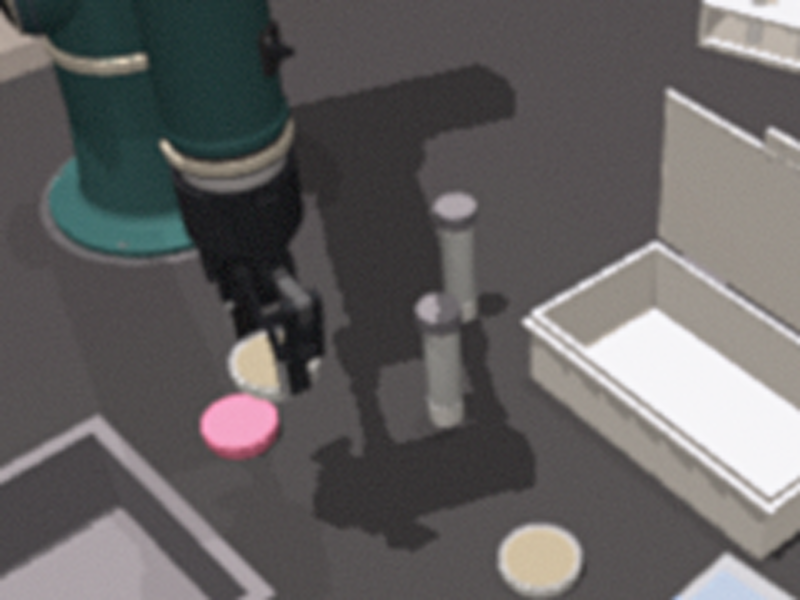

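The dish is held level in the jaws. Moving over the chamber's near half.

Call:
arm_command(steps=[0.2,-0.5,0,0,0,0,0.4,0.2,-0.9,0,0,0,0,0.4,0.2,-1,0,0,0,0,0.4,0.2,-1,0,0,0,0,0.4,0.2,-1,0,0,0,0,0.4,0.2,-1,0,0,0,0,0.4,0.2,-1,0,0,0,0,0.4,0.2,-1,0,0,0,0,0.4,0.2,-1,0,0,0,0,0.4,0.06,-1,0,0,0,0,0.4])

```text
time: 7.75
tool_pos: [0.5055, 0.1815, 0.1634]
tcp_rot: [3.141, -0.0, -0.004]
wrist_force: [1.2, 0.5, 0.1]
width: 0.682
```

Call:
arm_command(steps=[0,-0.5,0,0,0,0,0.4,0,-0.2,0,0,0,0,0.4,0,0,0.6,0,0,0,0.4,0,0,0.8,0,0,0,0.4,0,0,0.8,0,0,0,0.4,0,0,0.6,0,0,0,0.4,0,0,0,0,0,0,0.4])

```text
time: 8.62
tool_pos: [0.5044, 0.1994, 0.0785]
tcp_rot: [3.14, -0.002, -0.007]
wrist_force: [-0.5, -0.4, 0.0]
width: 0.682
```

```bash
python3 snap.py a4 scene 220 100 200 150; python3 snap.py a4t top 130 120 160 160; python3 -c "
from h import *;go((.506,.2,.021))"
```

```text
t 8.72 p [0.5064 0.2003 0.0809] F [-0.6 -0.   0.3] w 0.684 toolx [ 1.    -0.001 -0.   ] z [-0. -0. -1.] q [ 0.33  0.18  2.03 -0.    0.93  0.33]
 -> (0.506, 0.2, 0.021) units [-0.01  0.01  2.  ]
```

View pics/a4.png

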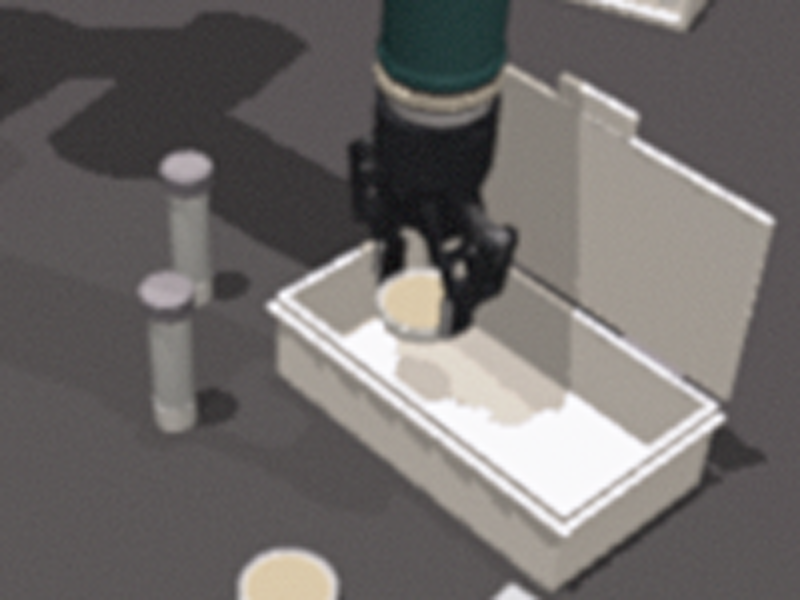

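View pics/a4t.png

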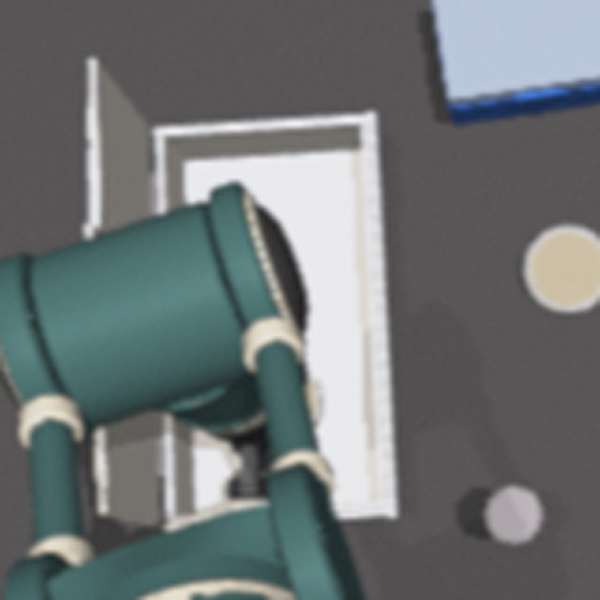

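The dish is inside the near half, clear of walls and lid. Lowering gently.

Call:
arm_command(steps=[0,0,0.5,0,0,0,0.4,0,0,0.5,0,0,0,0.4,0,0,0.4,0,0,0,0.4,0,0,0.3,0,0,0,0.4,0,0,0.13,0,0,0,0.4,0,0,0.1,0,0,0,0.4,0,0,0,0,0,0,0.4])

```text
time: 9.6
tool_pos: [0.5064, 0.2007, 0.023]
tcp_rot: [-3.142, 0.001, -0.0]
wrist_force: [-0.2, 0.6, -0.5]
width: 0.681
```

```bash
python3 -c "
from h import *;go((.506,.2,.02))"
```

```text
t 9.6 p [0.5064 0.2007 0.023 ] F [-0.2  0.6 -0.5] w 0.681 toolx [ 1. -0.  0.] z [ 0.  0. -1.] q [0.33 0.26 2.06 0.   0.81 0.33]
 -> (0.506, 0.2, 0.02) units [-0.01  0.02  0.1 ]
```

Call:
arm_command(steps=[0,0,0.06,0,0,0,0.4,0,0,0.06,0,0,0,0.4,0,0,0,0,0,0,0.4])

```text
time: 9.98
tool_pos: [0.5067, 0.2007, 0.0201]
tcp_rot: [-3.141, 0.001, -0.001]
wrist_force: [-2.2, -1.7, 4.9]
width: 0.682
```

There is contact at z = 0.020 (5 N), as predicted. Releasing and lifting.

Call:
arm_command(steps=[0,0,0,0,0,0,0.76,0,0,0,0,0,0,0.84,0,0,0,0,0,0,0.84,0,0,-0.4,0,0,0,0.84,0,0,-0.8,0,0,0,0.84,0,0,-1,0,0,0,0.84,0,0,-1,0,0,0,0.84,0,0,-1,0,0,0,0.84,0,0,-0.6,0,0,0,1,0,0,0,0,0,0,1])

```text
time: 11.22
tool_pos: [0.5072, 0.201, 0.1652]
tcp_rot: [-3.14, 0.001, -0.005]
wrist_force: [-0.2, -0.1, -0.0]
width: 1.0
```

```bash
python3 snap.py a5 scene 220 100 200 150; python3 -c "
from h import *;go((.6045,.0105,.15),(.6045,.0105,.016))"
```

```text
t 11.28 p [0.5063 0.2006 0.1637] F [-0.5  0.1 -0.1] w 1.002 toolx [ 1.    -0.     0.001] z [ 0.001  0.    -1.   ] q [0.33 0.08 1.97 0.   1.09 0.33]
 -> (0.6045, 0.0105, 0.15) units [3.28 6.34 0.46]
 -> (0.6045, 0.0105, 0.016) units [-0.    0.    4.47]
```

View pics/a5.png

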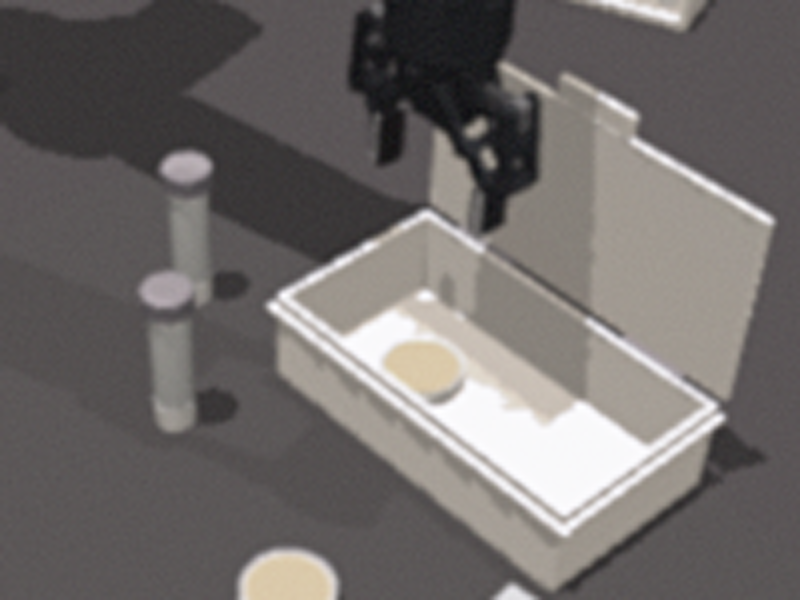

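The first dish (crop 423,370) lies flat in the near half. Next is the second dish.

Call:
arm_command(steps=[0.4,0.7,0,0,0,0,1,0.48,0.94,0,0,0,0,1,0.48,0.94,0,0,0,0,1,0.48,0.94,0,0,0,0,1,0.48,0.94,0,0,0,0,1,0.48,0.94,0,0,0,0,1,0.48,0.94,0.4,0,0,0,1,0,0,0.9,0,0,0,1,0,0,0.9,0,0,0,1,0,0,0.9,0,0,0,1])

```text
time: 12.52
tool_pos: [0.6028, 0.0102, 0.0673]
tcp_rot: [-3.141, 0.001, 0.006]
wrist_force: [0.0, 0.3, 0.2]
width: 1.001
```

```bash
python3 snap.py a6 scene 230 170 160 120; python3 -c "
from h import *;go((.6045,.0105,.016))"
```

```text
t 12.57 p [0.5998 0.0103 0.0632] F [-1.5  0.7 -1.9] w 1.0 toolx [ 1.    -0.001 -0.01 ] z [-0.01  0.   -1.  ] q [-0.02  0.3   1.92  0.    0.93 -0.02]
 -> (0.6045, 0.0105, 0.016) units [ 0.17 -0.01  1.57]
```

View pics/a6.png

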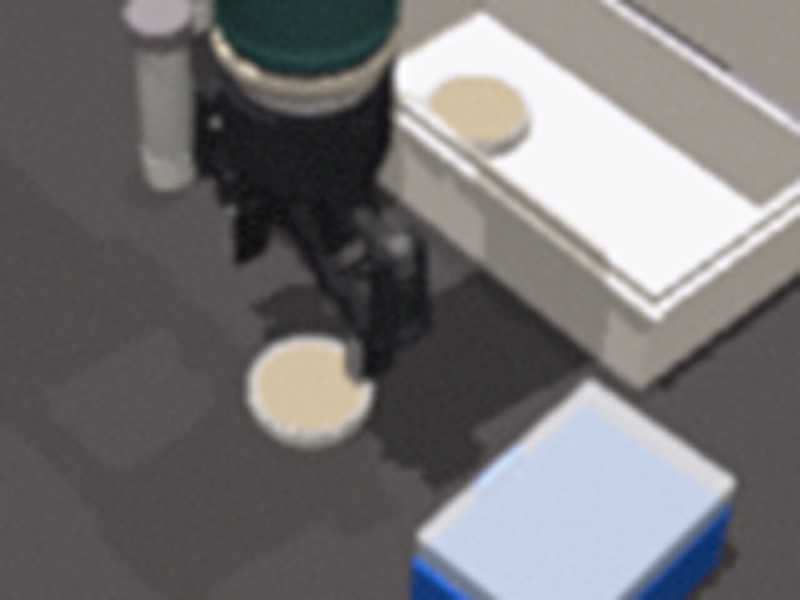

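Call:
arm_command(steps=[0,0,0,0,0,0,1,0,0,0.6,0,0,0,1,0,0,0.6,0,0,0,1,0,0,0.4,0,0,0,1,0,0,0.2,0,0,0,1,0,0,0,0,0,0,1])

```text
time: 13.32
tool_pos: [0.6042, 0.0104, 0.0158]
tcp_rot: [-3.142, 0.001, 0.002]
wrist_force: [0.5, 0.0, -0.0]
width: 0.999
```

```bash
python3 -c "
from h import *;go((.6045,.0105,.0165))"
```

```text
t 13.32 p [0.6042 0.0104 0.0158] F [ 0.5  0.  -0. ] w 0.999 toolx [ 1.    -0.    -0.001] z [-0.001  0.    -1.   ] q [-0.02  0.37  1.94  0.    0.84 -0.02]
 -> (0.6045, 0.0105, 0.0165) units [ 0.01 -0.   -0.02]
```

Call:
arm_command(steps=[0,0,0,0,0,0,0.4,0,0,0,0,0,0,0.4,0,0,0,0,0,0,0.4,0,0,0,0,0,0,0.4,0,0,-0.3,0,0,0,0.4,0,0,-0.6,0,0,0,0.4,0,0,-1,0,0,0,0.4,0,0,-1,0,0,0,0.4,0,0,-0.8,0,0,0,0.4,0,0,-0.3,0,0,0,0.4])

```text
time: 14.58
tool_pos: [0.6059, 0.0103, 0.1393]
tcp_rot: [3.141, -0.001, 0.006]
wrist_force: [-0.4, -0.2, -0.9]
width: 0.682
```

```bash
python3 snap.py a7 scene 220 100 200 150;python3 -c "
from h import *;go((.616,.207,.136),(.616,.207,.08))"
```

```text
t 14.62 p [0.606  0.0104 0.1395] F [ 0.7 -0.5 -0.3] w 0.684 toolx [ 1.    -0.     0.004] z [ 0.004 -0.    -1.   ] q [-0.02  0.22  1.86  0.    1.06 -0.02]
 -> (0.616, 0.207, 0.136) units [ 0.33 -6.56  0.12]
 -> (0.616, 0.207, 0.08) units [-0.01 -0.    1.87]
```

View pics/a7.png

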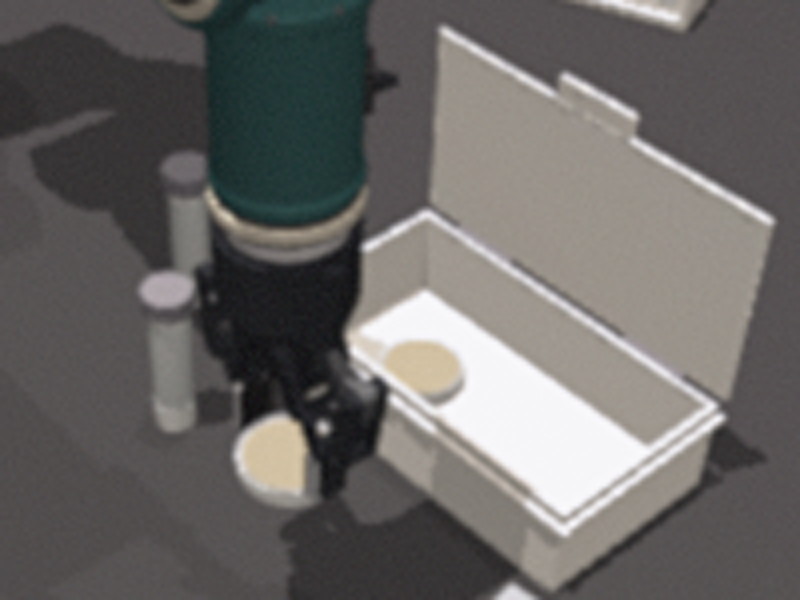

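The second dish is gripped and level. Moving to the chamber's far half.

Call:
arm_command(steps=[0.1,-0.5,0,0,0,0,0.4,0.1,-0.9,0,0,0,0,0.4,0.1,-1,0,0,0,0,0.4,0.08,-1,0,0,0,0,0.4,0,-1,0,0,0,0,0.4,0,-1,0,0,0,0,0.4,0,-0.8,0,0,0,0,0.4,0,-0.36,0,0,0,0,0.4,0,0,0.5,0,0,0,0.4,0,0,0,0,0,0,0.4])

```text
time: 15.88
tool_pos: [0.6144, 0.2059, 0.1188]
tcp_rot: [3.14, -0.001, -0.007]
wrist_force: [-0.1, -0.3, -1.7]
width: 0.682
```

Call:
arm_command(steps=[0,0,0.7,0,0,0,0.4,0,0,0.8,0,0,0,0.4,0,0,0.6,0,0,0,0.4,0,0,0,0,0,0,0.4])

```text
time: 16.38
tool_pos: [0.6141, 0.2061, 0.0555]
tcp_rot: [3.14, -0.002, -0.007]
wrist_force: [-0.9, 0.5, 0.0]
width: 0.685
```

```bash
python3 snap.py a8 scene 220 100 200 150;python3 -c "
from h import *;go((.616,.207,.025))"
```

```text
t 16.43 p [0.6153 0.2066 0.0571] F [ 0.4  0.4 -0.2] w 0.682 toolx [ 1.    -0.001 -0.002] z [-0.002 -0.001 -1.   ] q [ 0.29  0.39  1.82 -0.    0.94  0.29]
 -> (0.616, 0.207, 0.025) units [ 0.03 -0.02  1.07]
```

View pics/a8.png

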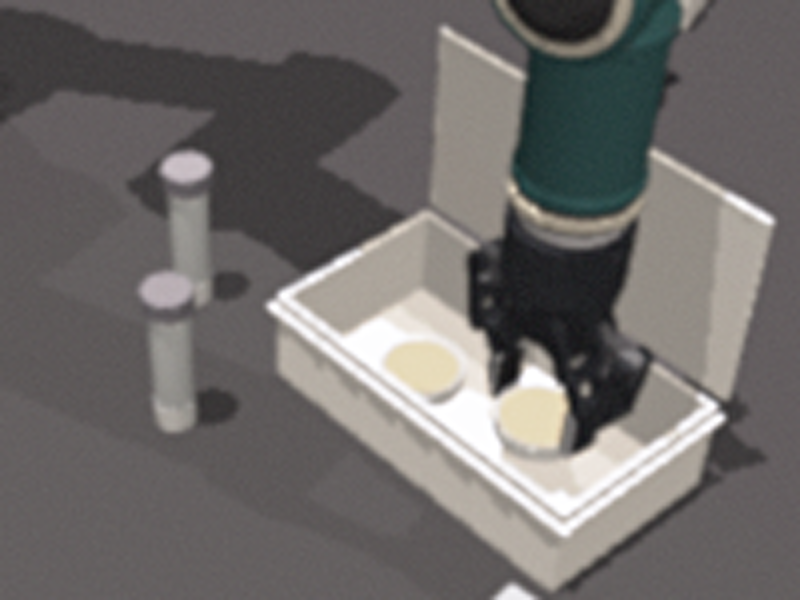

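Call:
arm_command(steps=[0,0,0.4,0,0,0,0.4,0,0,0.4,0,0,0,0.4,0,0,0.25,0,0,0,0.4,0,0,0.06,0,0,0,0.4,0,0,0.04,0,0,0,0.4,0,0,0,0,0,0,0.4])

```text
time: 17.18
tool_pos: [0.6163, 0.2073, 0.0242]
tcp_rot: [-3.141, 0.001, -0.001]
wrist_force: [0.7, -0.6, -0.5]
width: 0.682
```

Call:
arm_command(steps=[0,0,0.06,0,0,0,0.4,0,0,0.06,0,0,0,0.4,0,0,0,0,0,0,0.4])

```text
time: 17.55
tool_pos: [0.6164, 0.2073, 0.0215]
tcp_rot: [-3.141, 0.001, -0.001]
wrist_force: [-2.5, -0.7, 6.0]
width: 0.682
```

Contact felt (6 N). Releasing.

Call:
arm_command(steps=[0,0,0,0,0,0,0.76,0,0,0,0,0,0,0.84,0,0,0,0,0,0,0.84,0,0,-0.4,0,0,0,0.84,0,0,-0.8,0,0,0,0.84,0,0,-1,0,0,0,0.84,0,0,-1,0,0,0,0.84,0,0,-1,0,0,0,0.84,0,0,-0.8,0,0,0,0.84,0,0,0,0,0,0,1])

```text
time: 18.8
tool_pos: [0.6181, 0.2078, 0.174]
tcp_rot: [-3.14, 0.001, -0.01]
wrist_force: [-0.2, 0.2, -0.5]
width: 1.001
```

```bash
python3 snap.py a9 scene 220 100 200 150;python3 -c "
from h import *;go((.432,.046,.18),(.432,.046,.072))"
```

```text
t 18.85 p [0.6169 0.2074 0.1719] F [ 0.1 -1.   0.2] w 1.002 toolx [ 1.    -0.     0.003] z [ 0.003  0.001 -1.   ] q [0.29 0.27 1.74 0.   1.13 0.29]
 -> (0.432, 0.046, 0.18) units [-6.16  5.38 -0.29]
 -> (0.432, 0.046, 0.072) units [-0.01  0.    3.6 ]
```

View pics/a9.png

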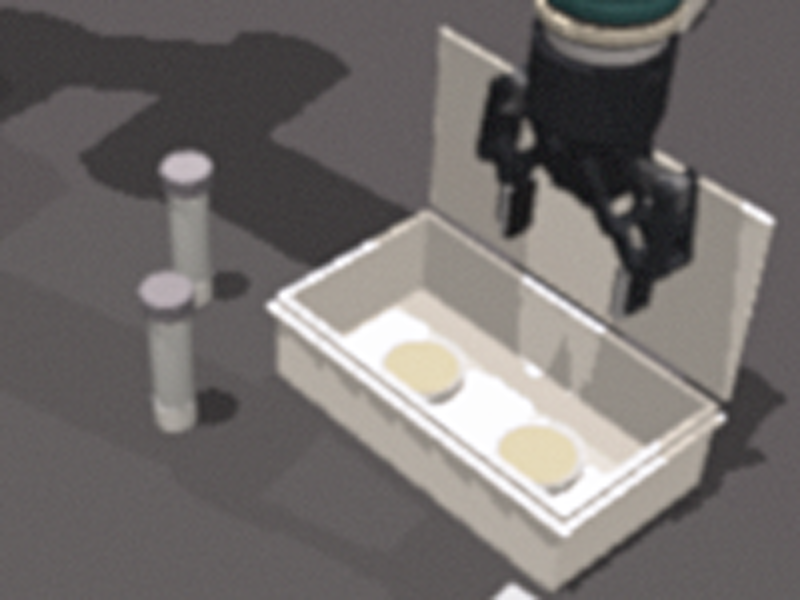

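Both dishes lie flat and apart in the chamber (crop 423,370 and 540,455). Next is the tube.

Call:
arm_command(steps=[-0.4,0.35,-0.2,0,0,0,1,-0.8,0.7,-0.1,0,0,0,1,-0.9,0.8,0,0,0,0,1,-0.9,0.8,0,0,0,0,1,-0.9,0.8,0,0,0,0,1,-0.9,0.8,0,0,0,0,1,-0.8,0.7,0,0,0,0,1,-0.56,0.43,0,0,0,0,1,0,0,0,0,0,0,1])

```text
time: 19.98
tool_pos: [0.4286, 0.0449, 0.1779]
tcp_rot: [3.141, -0.003, -0.004]
wrist_force: [-0.3, 1.1, 0.0]
width: 1.002
```

```bash
python3 snap.py b1 scene 190 80 160 120;python3 -c "
from h import *;go((.432,.046,.072))"
```

```text
t 20.02 p [0.4299 0.0454 0.1784] F [-0.2 -0.5  0.3] w 1.002 toolx [ 1.    -0.002 -0.001] z [-0.001  0.    -1.   ] q [ 0.05 -0.15  2.17  0.    1.13  0.05]
 -> (0.432, 0.046, 0.072) units [ 0.07 -0.02  3.55]
```

View pics/b1.png

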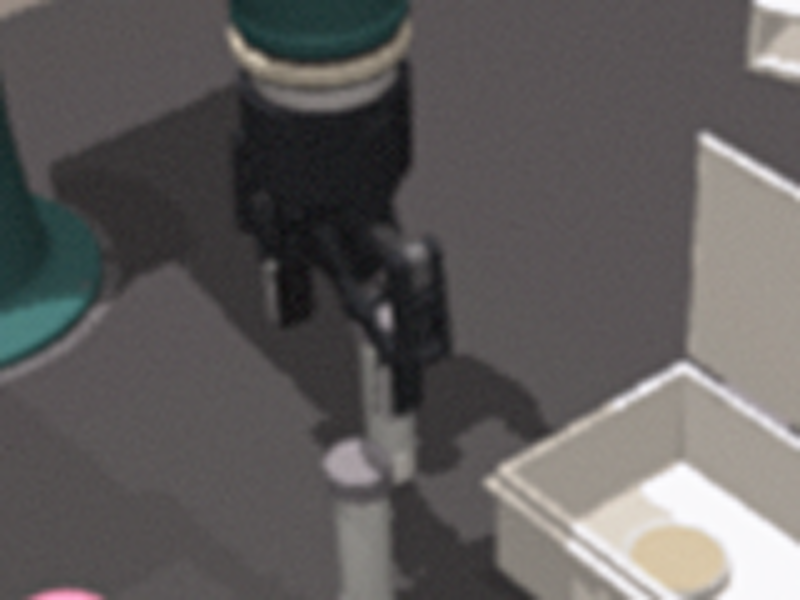

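The gripper is centred above the right-hand tube. Descending around it to about 72 mm, then closing.

Call:
arm_command(steps=[0.03,0,0.6,0,0,0,1,0,0,0.8,0,0,0,1,0,0,0.8,0,0,0,1,0,0,0.8,0,0,0,1,0,0,0.5,0,0,0,1,0,0,0,0,0,0,0.6,0,0,0,0,0,0,0.2,0,0,0,0,0,0,0.2,0,0,0,0,0,0,0.2,0,0,0,0,0,0,0.2])

```text
time: 21.28
tool_pos: [0.4331, 0.0458, 0.0753]
tcp_rot: [-3.141, 0.001, -0.003]
wrist_force: [-0.3, -0.4, 4.3]
width: 0.351
```

```bash
python3 snap.py b2 scene 190 80 160 120;python3 -c "
from h import *;go((.432,.046,.072))"
```

```text
t 21.32 p [0.4331 0.0459 0.0753] F [-0.2 -0.3  5.1] w 0.355 toolx [ 1.    -0.     0.002] z [ 0.002  0.    -1.   ] q [ 0.05 -0.01  2.26  0.    0.89  0.05]
 -> (0.432, 0.046, 0.072) units [-0.04 -0.    0.11]
```

View pics/b2.png

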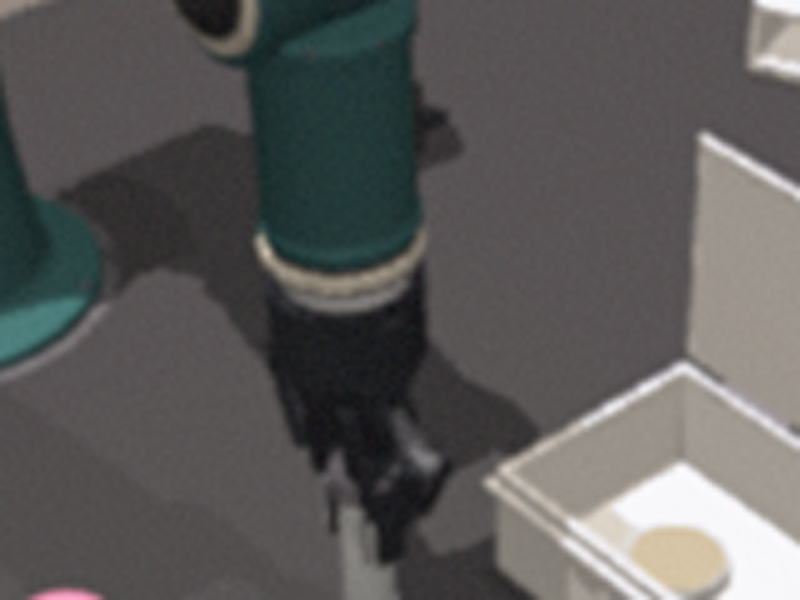

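Gripped at about 30 mm, which fits the 28 mm body. Lifting.

Call:
arm_command(steps=[0,0,-0.3,0,0,0,0.2,0,0,-0.7,0,0,0,0.2,0,0,-1,0,0,0,0.2,0,0,-1,0,0,0,0.2,0,0,-1,0,0,0,0.2,0,0,-0.4,0,0,0,0.2,0,0,0,0,0,0,0.2])

```text
time: 22.2
tool_pos: [0.4324, 0.0458, 0.2068]
tcp_rot: [-3.142, 0.001, -0.002]
wrist_force: [-0.9, 0.1, -0.3]
width: 0.35
```

```bash
python3 snap.py b3 scene 190 60 160 120;python3 -c "
from h import *;go((.462,-.275,.20),(.462,-.275,.11))"
```

```text
t 22.25 p [0.4317 0.0458 0.2057] F [-0.2 -0.1 -1.4] w 0.356 toolx [ 1.    -0.    -0.001] z [-0.001 -0.    -1.   ] q [ 0.05 -0.18  2.14 -0.    1.18  0.05]
 -> (0.462, -0.275, 0.2) units [ 1.02 10.69  0.19]
 -> (0.462, -0.275, 0.11) units [ 0. -0.  3.]
```

View pics/b3.png

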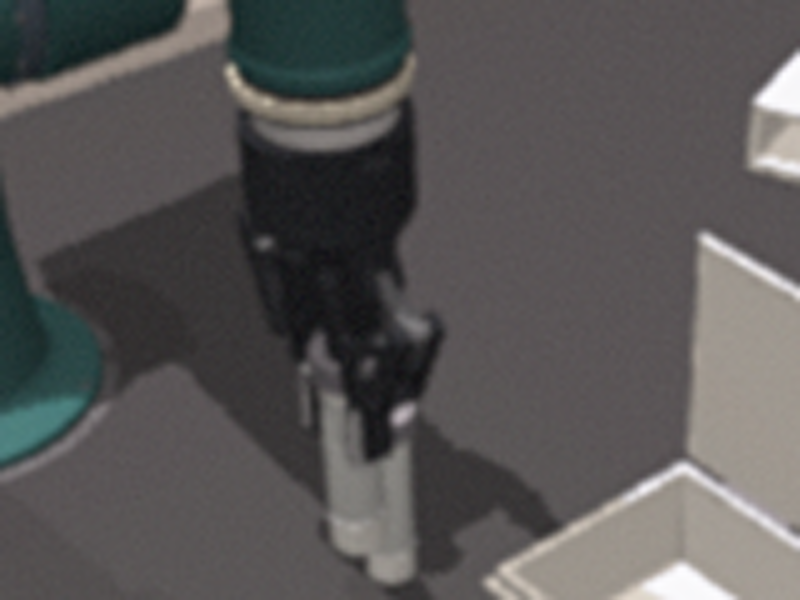

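The tube is lifted upright, and the other one still stands behind it. Going to the tub.

Call:
arm_command(steps=[0.1,0.5,0,0,0,0,0.2,0.1,0.9,0,0,0,0,0.2,0.1,1,0,0,0,0,0.2,0.1,1,0,0,0,0,0.2,0.1,1,0,0,0,0,0.2,0.1,1,0,0,0,0,0.2,0.1,1,0,0,0,0,0.2,0.1,1,0,0,0,0,0.2,0.1,1,0,0,0,0,0.2,0.1,1,0,0,0,0,0.2])

```text
time: 23.5
tool_pos: [0.4608, -0.2378, 0.2046]
tcp_rot: [-3.14, 0.001, 0.004]
wrist_force: [-0.5, -0.5, -0.2]
width: 0.351
```

Call:
arm_command(steps=[0,0.8,0,0,0,0,0.2,0,0.5,0,0,0,0,0.2,0,0,0.5,0,0,0,0.2,0,0,0.9,0,0,0,0.2,0,0,0.9,0,0,0,0.2,0,0,0.7,0,0,0,0.2,0,0,0.2,0,0,0,0.2,0,0,0,0,0,0,0.2])

```text
time: 24.5
tool_pos: [0.4615, -0.2744, 0.1095]
tcp_rot: [-3.141, -0.0, 0.002]
wrist_force: [0.2, -0.3, 0.3]
width: 0.355
```

```bash
python3 snap.py b4 scene 80 120 200 150;python3 -c "
from h import *;go((.462,-.275,.11))"
```

```text
t 24.55 p [ 0.4621 -0.2749  0.1104] F [ 0.1 -0.9 -0.2] w 0.354 toolx [1. 0. 0.] z [ 0. -0. -1.] q [-0.58  0.13  2.03  0.    0.98 -0.58]
 -> (0.462, -0.275, 0.11) units [-0.    0.    0.01]
```

View pics/b4.png

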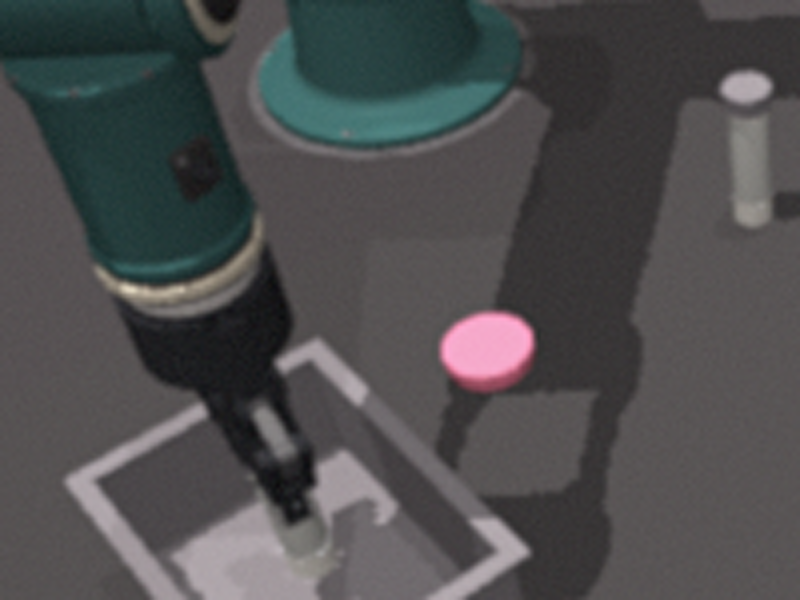

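The tube's foot is inside the tub, about 3 cm above the floor. Releasing and lifting.

Call:
arm_command(steps=[0,0,0.3,0,0,0,0.2,0,0,0.2,0,0,0,0.2,0,0,0,0,0,0,0.6,0,0,0,0,0,0,1,0,0,0,0,0,0,1,0,0,-0.6,0,0,0,1,0,0,-1,0,0,0,1,0,0,-1,0,0,0,1,0,0,-1,0,0,0,1,0,0,-1,0,0,0,1])

```text
time: 25.8
tool_pos: [0.4622, -0.2753, 0.236]
tcp_rot: [3.14, -0.001, 0.003]
wrist_force: [-0.3, -0.4, 0.0]
width: 1.0
```

```bash
python3 snap.py b5 scene 80 120 200 150;python3 -c "
from h import *;go((.56,.36,.26))"
```

```text
t 25.85 p [ 0.4643 -0.2767  0.2409] F [ 1.2 -0.1  2.8] w 1.001 toolx [ 1.    -0.     0.008] z [ 0.008 -0.005 -1.   ] q [-0.58  0.01  1.9   0.    1.22 -0.58]
 -> (0.56, 0.36, 0.26) units [  3.19 -21.22  -0.72]
```

View pics/b5.png

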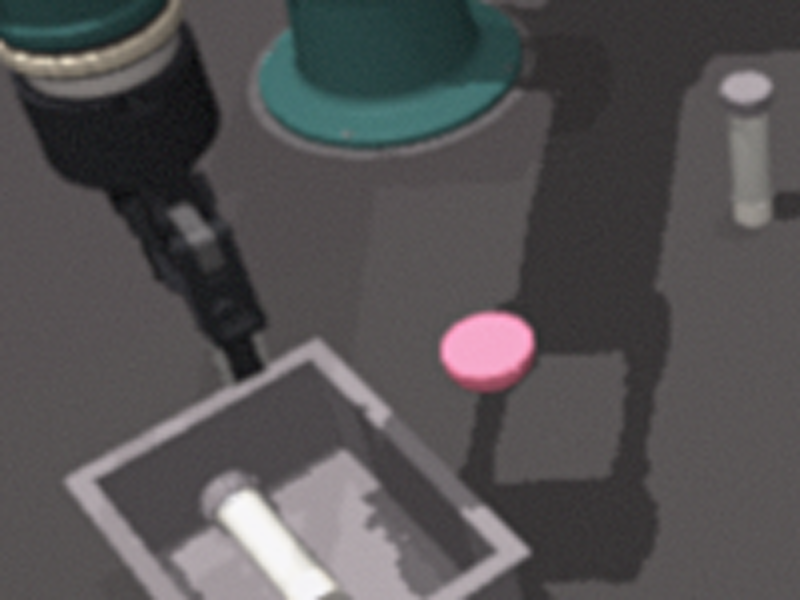

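The tube lies in the tub. Next is the lid: close the fingers, pass over it at z = 0.285, and come down outside it.

Call:
arm_command(steps=[0,-0.5,-0.5,0,0,0,0,0.15,-0.9,-0.5,0,0,0,0,0.15,-1,-0.4,0,0,0,0,0.15,-1,-0.35,0,0,0,0,0.15,-1,0,0,0,0,0,0.15,-1,0,0,0,0,0,0.15,-1,0,0,0,0,0,0.15,-1,0,0,0,0,0,0.15,-1,0,0,0,0,0,0.15,-1,0,0,0,0,0])

```text
time: 27.1
tool_pos: [0.5016, 0.0086, 0.2857]
tcp_rot: [-3.141, 0.0, 0.002]
wrist_force: [0.4, -0.0, 1.4]
width: -0.001
```

Call:
arm_command(steps=[0.2,-1,0,0,0,0,0,0.2,-1,0,0,0,0,0,0.2,-1,0,0,0,0,0,0.2,-1,0,0,0,0,0,0.2,-1,0,0,0,0,0,0.2,-0.5,0,0,0,0,0,0.2,0,0,0,0,0,0,0.2,0,0,0,0,0,0,0.2,0,0,0,0,0,0])

```text
time: 28.22
tool_pos: [0.557, 0.1708, 0.2858]
tcp_rot: [3.141, -0.003, -0.0]
wrist_force: [-0.5, -0.4, -0.9]
width: -0.001
```

```bash
python3 snap.py c1 scene 250 30 240 180;python3 -c "
from h import *;go((.56,.37,.285),(.56,.37,.205))"
```

```text
t 28.27 p [0.5578 0.1708 0.2858] F [ 0.8 -0.3 -0.5] w 0.003 toolx [ 1.    -0.002  0.001] z [ 0.001 -0.    -1.   ] q [ 0.25  0.07  1.76 -0.    1.32  0.26]
 -> (0.56, 0.37, 0.285) units [ 0.06 -6.64  0.02]
 -> (0.56, 0.37, 0.205) units [-0.   -0.    2.67]
```

View pics/c1.png

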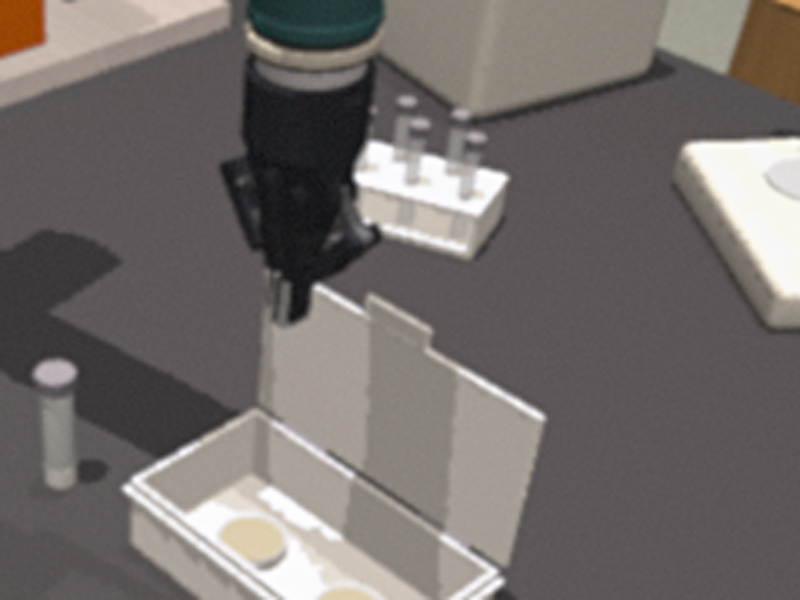

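The closed fingertips are above the lid's top. Passing over it and down behind.

Call:
arm_command(steps=[0.06,-0.64,0,0,0,0,0,0,-1,0,0,0,0,0,0,-1,0,0,0,0,0,0,-1,0,0,0,0,0,0,-1,0,0,0,0,0,0,-1,0,0,0,0,0,0,-1,0,0,0,0,0,0,0,0.9,0,0,0,0,0,0,0.9,0,0,0,0,0,0,0.86,0,0,0,0])

```text
time: 29.52
tool_pos: [0.558, 0.3722, 0.205]
tcp_rot: [-3.141, -0.0, 0.001]
wrist_force: [0.5, 0.5, 0.8]
width: -0.004
```

Call:
arm_command(steps=[0,0.9,0,0,0,0,0,0,0.9,0,0,0,0,0,0,0,0,0,0,0,0])

```text
time: 29.9
tool_pos: [0.5594, 0.3146, 0.2078]
tcp_rot: [-3.141, 0.005, -0.003]
wrist_force: [0.4, 0.7, -0.5]
width: 0.003
```

```bash
python3 snap.py c2 scene 250 30 240 180;python3 -c "
from h import *;go((.56,.29,.206),(.56,.259,.202),(.56,.23,.19),(.56,.205,.171),(.56,.186,.146),(.56,.174,.117),(.56,.170,.1))"
```

```text
t 29.95 p [0.5595 0.3157 0.2079] F [ 0.3 -0.  -1. ] w 0.001 toolx [ 1.    -0.003  0.003] z [ 0.003  0.001 -1.   ] q [0.47 0.23 1.72 0.   1.19 0.48]
 -> (0.56, 0.29, 0.206) units [0.02 0.86 0.06]
 -> (0.56, 0.259, 0.202) units [0.   1.03 0.13]
 -> (0.56, 0.23, 0.19) units [0.   0.97 0.4 ]
 -> (0.56, 0.205, 0.171) units [0.   0.83 0.63]
 -> (0.56, 0.186, 0.146) units [-0.    0.63  0.83]
 -> (0.56, 0.174, 0.117) units [-0.    0.4   0.97]
 -> (0.56, 0.17, 0.1) units [-0.    0.13  0.57]
```

View pics/c2.png

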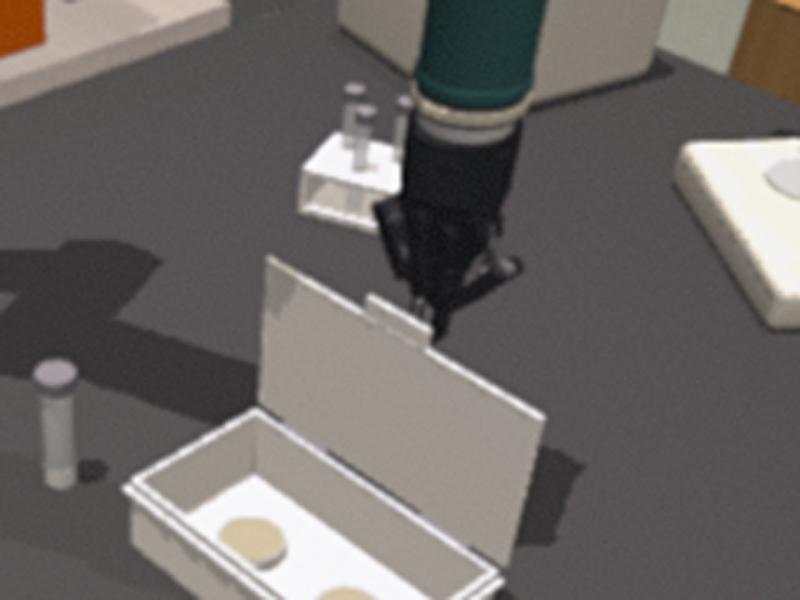

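The fingers are behind the lid, near its tab. I'll push along the closing arc at half speed.

Call:
arm_command(steps=[0,0.43,0.03,0,0,0,0,0,0.43,0.03,0,0,0,0,0,0.5,0.06,0,0,0,0,0,0.5,0.07,0,0,0,0,0,0.5,0.2,0,0,0,0,0,0.48,0.2,0,0,0,0])

```text
time: 30.7
tool_pos: [0.5584, 0.2306, 0.1877]
tcp_rot: [3.142, -0.001, -0.0]
wrist_force: [0.2, 0.2, 0.9]
width: 0.003
```

```bash
python3 snap.py c3 scene 250 30 240 180;python3 -c "
from h import *;go((.56,.205,.171),(.56,.186,.146),(.56,.174,.117),(.56,.170,.1))"
```

```text
t 30.75 p [0.5577 0.2288 0.1866] F [-0.3 -0.7  0.3] w 0.001 toolx [ 1.    -0.001 -0.002] z [-0.002 -0.002 -1.   ] q [ 0.35  0.17  1.82 -0.    1.15  0.35]
 -> (0.56, 0.205, 0.171) units [0.08 0.79 0.52]
 -> (0.56, 0.186, 0.146) units [0.   0.63 0.83]
 -> (0.56, 0.174, 0.117) units [0.   0.4  0.97]
 -> (0.56, 0.17, 0.1) units [0.   0.13 0.57]
```

View pics/c3.png

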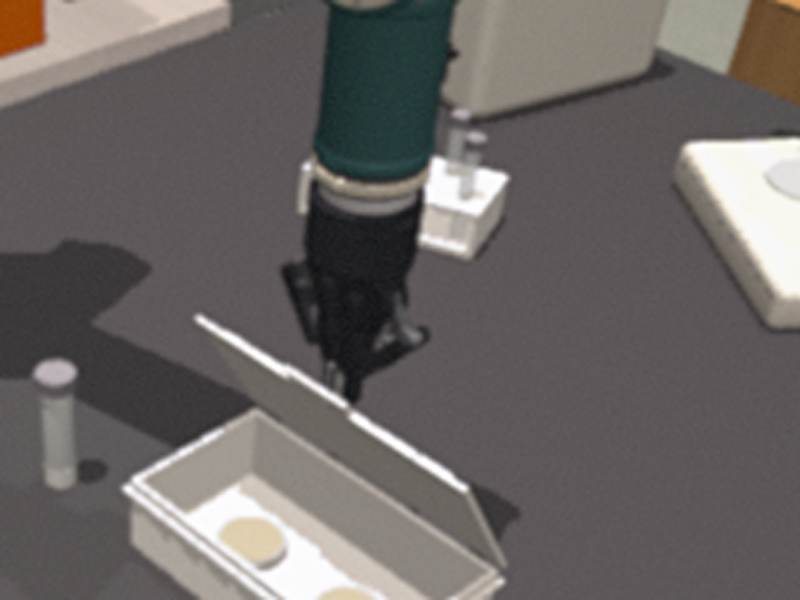

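The lid follows and is about 60° open. Continuing the arc.

Call:
arm_command(steps=[0,0.42,0.32,0,0,0,0,0,0.42,0.32,0,0,0,0,0,0.32,0.42,0,0,0,0,0,0.31,0.42,0,0,0,0,0,0.2,0.48,0,0,0,0,0,0.2,0.48,0,0,0,0,0,0.07,0.28,0,0,0,0,0,0.06,0.28,0,0,0,0])

```text
time: 31.75
tool_pos: [0.5583, 0.1717, 0.0976]
tcp_rot: [3.142, -0.001, -0.001]
wrist_force: [-0.5, 0.2, 0.2]
width: -0.001
```

```bash
python3 snap.py c4 scene 250 30 240 180;python3 -c "
from h import *;go((.56,.170,.09))"
```

```text
t 31.8 p [0.5576 0.1714 0.0965] F [ 0.2  0.3 -1. ] w 0.002 toolx [ 1.    -0.    -0.002] z [-0.002 -0.001 -1.   ] q [ 0.26  0.23  1.94 -0.    0.97  0.26]
 -> (0.56, 0.17, 0.09) units [0.08 0.05 0.22]
```

View pics/c4.png

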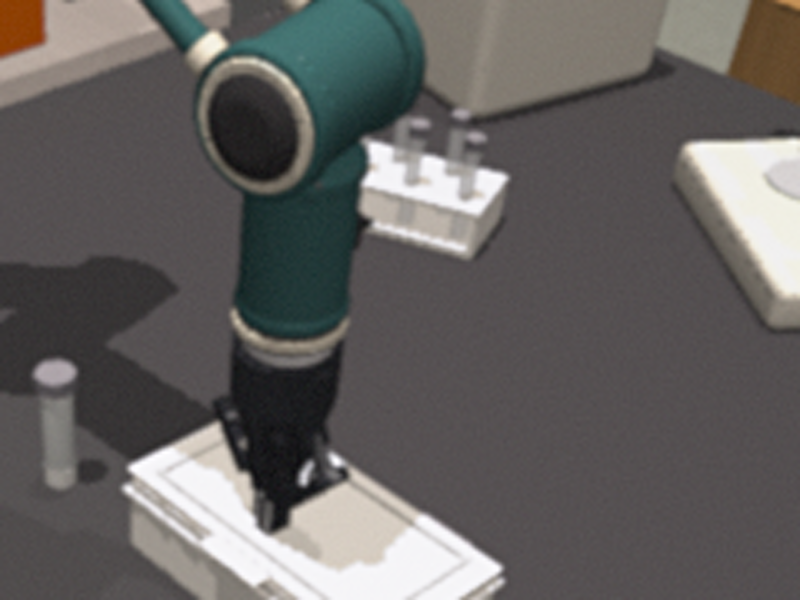

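The lid is almost shut. Pressing down in small steps, watching the force.

Call:
arm_command(steps=[0,0,0.1,0,0,0,0,0,0,0.1,0,0,0,0,0,0,0.06,0,0,0,0,0,0,0,0,0,0,0])

```text
time: 32.3
tool_pos: [0.5585, 0.1719, 0.0906]
tcp_rot: [-3.141, 0.001, -0.0]
wrist_force: [-0.0, -0.1, -0.6]
width: -0.001
```

Call:
arm_command(steps=[0,0,0.06,0,0,0,0,0,0,0.04,0,0,0,0,0,0,0,0,0,0,0])

```text
time: 32.67
tool_pos: [0.5588, 0.1719, 0.0899]
tcp_rot: [-3.141, 0.001, -0.001]
wrist_force: [-5.8, -1.5, 11.6]
width: -0.003
```

The 12 N at z = 0.090 matches the shut lid's face height (76 mm) plus the 14 mm tips, and is far above the hinge friction. Lifting off and checking.

Call:
arm_command(steps=[0,0,0.02,0,0,0,0,0,0,0,0,0,0,0,0,0,-0.4,0,0,0,0,0,0,-1,0,0,0,0,0,0,-1,0,0,0,0,0,0,-1,0,0,0,0,0,0.8,-1,0,0,0,0,0,1,-0.5,0,0,0,0,0,1,0,0,0,0,0,0,1,0,0,0,0,0])

```text
time: 33.92
tool_pos: [0.5586, 0.057, 0.2346]
tcp_rot: [-3.142, 0.0, -0.002]
wrist_force: [0.1, 0.8, -0.9]
width: 0.001
```

Call:
arm_command(steps=[-0.5,1,0,0,0,0,0,-0.5,1,0,0,0,0,0,-0.5,1,0,0,0,0,0,-0.5,1,0,0,0,0,0,0,0.5,0,0,0,0,0,0,0,0,0,0,0,0])

```text
time: 34.67
tool_pos: [0.4988, -0.0778, 0.2341]
tcp_rot: [-3.141, 0.003, -0.001]
wrist_force: [-0.2, 0.0, 0.3]
width: -0.003
```

```bash
python3 snap.py d1 scene 80 60 360 270; python3 snap.py d1t top 100 60 400 300; python3 snap.py d2 scene 260 130 160 120;python3 -c "
from h import *;go()"
```

```text
t 34.83 p [ 0.4989 -0.0765  0.2339] F [-0.5  0.   0.3] w -0.002 toolx [1. 0. 0.] z [ 0.     0.001 -1.   ] q [-0.2  -0.05  1.97  0.    1.22 -0.2 ]
```

View pics/d1.png

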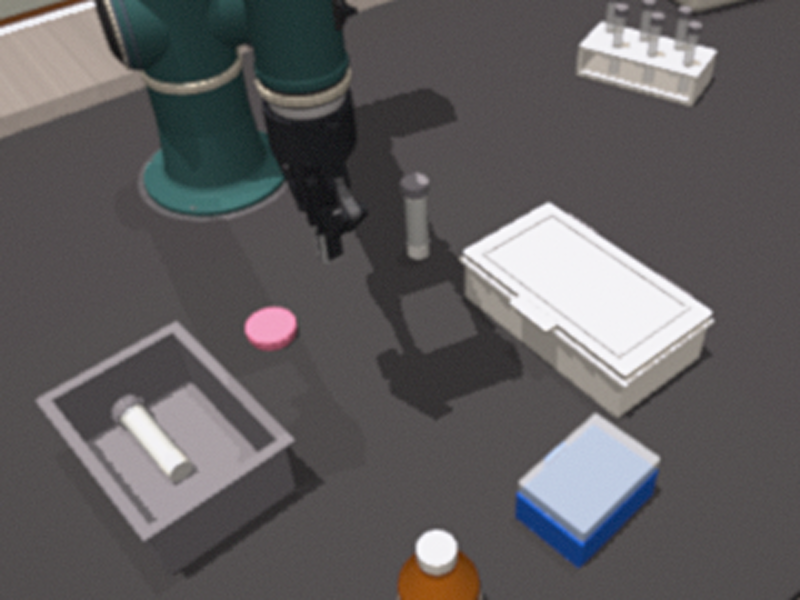

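View pics/d1t.png

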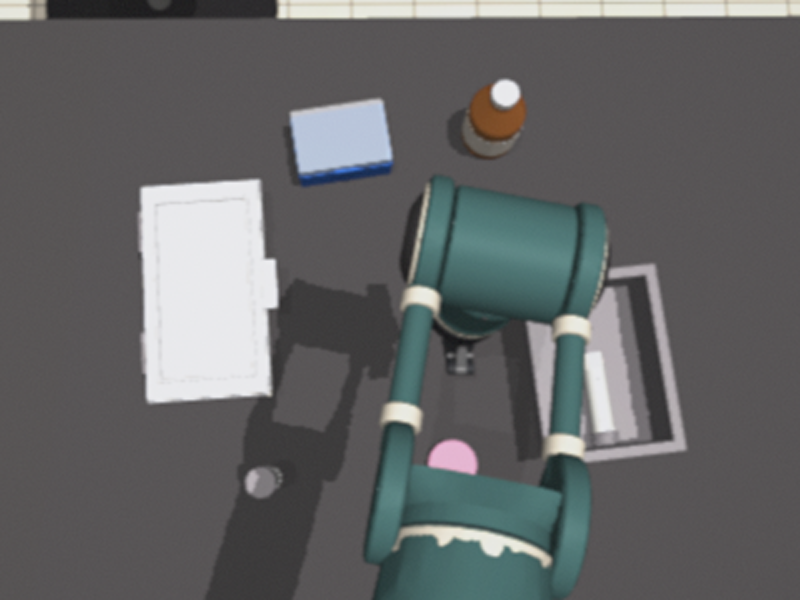

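View pics/d2.png

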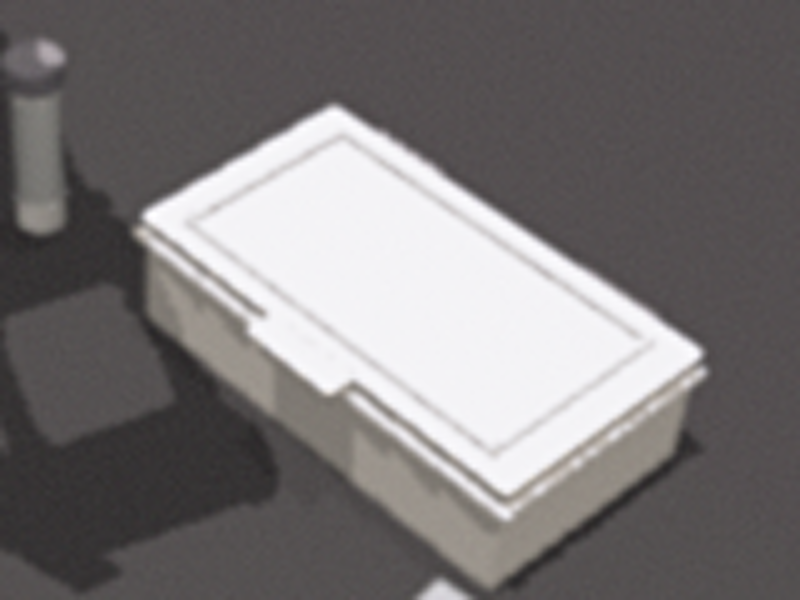

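Final views: the lid lies parallel on the rim with an even seam along its front and side. The tube is in the tub. The look-alike tube, pink dish, bottle and tip box stand where they were, and the arm touches nothing. Handing in.

```bash
python3 -c "
from workcell import bot
print(bot.finish_job())"
```

```text
the job is handed in; nothing more can be done
None
```

I put both pale culture dishes in the moist chamber, dropped the right-hand tube in the grey tub, then pushed the lid shut. I handed the job in at about 35 s of the 72 s allowed; no verdict came back.

- **Dishes:** I carried both level and set them down against the floor with light contact (5–6 N). They lay flat and side by side in the last view before the lid closed.
- **Tube:** It lies inside the tub.
- **Lid:** I pressed it to a hard stop at about 12 N. The lid's face measured 76 mm there, as expected when shut. The last picture shows an even seam all round. I judged the seam by eye and did not measure the lid angle separately.
- **Left alone:** In the final views the pink dish, the other tube, the amber bottle and the tip box stand where they were, and the arm touches nothing.

No check failed. The two cameras differed by up to 6 mm on the tube's top and about 1 mm on the dishes; both grasps held.

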